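# Check out a key block at the reader

## Robot

A 6-joint arm with a two-finger parallel gripper is mounted at the origin on the work surface. World frame = base frame: x ahead of the robot, y to its left, z up, the work surface at z = 0. Lengths are in m, angles in rad, forces in N, time in s.
With the tool pointing down it reaches from about 0.25 to 0.8 m from the base axis. Payload 8.5 kg.
Tool frame: the origin (TCP) lies midway between the tips of the shut fingers; the grasp point (between the pads) lies 19 mm behind it (bot.pinch_z is the z of the grasp point in the tool frame, in m); z points along the fingers, x is the direction in which the jaws open and shut, and the axes are right-handed (so a half turn about z gives the same grasp; the last joint's range is limited). The gripper opens to 85 mm and grips with 20 to 120 N. Pads are 22 mm wide; open, the fingers measure 114 mm over their backs; the gripper's body (76 mm by 85 mm) begins 54 mm behind the grasp point. The pads swing forward as they close: fully open they stand 13 mm farther back than shut.
Start: joints at [1.206, 0.238, -0.013, 1.319, 0, 1.571], TCP at [0.187, 0.49, 0.231] pointing down, gripper open.
Joint ranges: [-2.66, 2.66], [-1.03, 1.9], [-1.14, 1.46], [-1.82, 2.27], [-1.45, 1.34], [-3.14, 3.14]. Speed limits (rad/s): [2.22, 2.22, 2.79, 3.14, 3.14, 3.14].

## Interface

Orientations are given as a unit quaternion [w, x, y, z].
In Python, from station import bot gives the robot as it stands.
- The arm moves only by the tool jog_arm, never from a script. Its argument "deltas" is a list of rows, each an object of numbers: "tx", "ty", "tz": the shift along the tool's x, y, z in units of 0.4 m (1.0 is 0.4 m); "ax", "ay", "az": the turn, a rotation vector about the tool's x, y, z in units of 180 degrees (1.0 is 180 degrees). A call has 1 to 20 rows; each row is the pose to reach, as a shift and turn from the pose commanded when the call began, along the tool's axes at that moment, turning the shorter way round; what a row does not reach only later rows make up. A row lasts 1/12 s, in which the tool goes at most 41.7 mm and 7.16 degrees, less where a joint would pass 70% of its speed; a pose out of reach is approached as far as the arm can. A call with a number of a shift or a turn outside -1 to 1 is refused whole. A call with a gripper value outside its range is refused whole. "fingers" is the opening, from 0 (shut) to 1 (fully open), set as the call begins (left out, the last holds). The fingers move at their own pace and stop on an object; "grip_force" is the grip in N (left out, the last holds). Time passes only in rows, so rows that repeat a pose let the fingers close. It gives the time, the measured TCP pose, the force and the opening at its end, in the units of the state.
- bot.read_state(): the state, without advancing time (a new reading comes with each control period).
- bot.read_camera(name): name is "side" or "top"; returns a dict with "image" (420x560x3 uint8, red, green, blue), "camera_matrix" (3x3 intrinsics, pixels), "world_to_cam" (4x4, takes a point from world to camera coordinates). Camera axes: x right, y down, z forward; pixel columns grow to the right and rows downward; lengths in m; the calibration is good to about 2 mm. A picture is of the moment at which its call begins. There is no depth.
- bot.close_job(): hands the job in, once; it reports no verdict.
Trained networks look in a picture, given as the dict that the camera call returned (one of the last four; its "shot" number tells which), for a name from the list of things; names that differ only in an ending like _2 or _b are one class to them, and where a whole thing is asked for, a point or a joint stands for the part that bears it (a point fixed in the world has none). Each returns a list of dicts, best first, with "confidence" (0 to 1); they miss things now and then, are a little off and sometimes report something else, mostly with a low value. They report only what shows in the picture. A call takes as long as a camera call. They do not tell look-alikes from the thing itself.
- bot.silhouettes(picture, query): "mask" (420x560 bool, what is visible of it) and "extent" ([left, top, right, bottom] in pixels, round what is visible of it).
- bot.pinpoint(picture, query): "centre" ([row, column] in pixels: a listed point, or the origin of a listed thing).
The state is a dict: "t": time; "q": joint angles; "qd": joint speeds; "tau": joint torques, N m; "ee_pos": TCP position; "eef_rot": TCP orientation; "force": force on the tool from outside, world axes, zero at the start; "torque": the same for the moment, N m; "gripper_width": opening from 0.0 (shut) to 1.0 (fully open).
Only numpy, scipy, OpenCV 4.12 (cv2) and the standard library are available. Lean on these libraries where they do the work, as an engineer would, in place of code of your own. Each camera call takes 0.05 s, during which the arm holds its last target.

## Task

Push the chrome lever all the way over, away from the robot, so that the spring slot lets go of the wooden key block. Then lift the block out level, with the coral fob still lying in its dish, and hold it level and steady over the middle of the black reader pad, its underside about 10 cm above the pad; finish while still holding it there in the air. Leave the padlock, the glass tumbler and the yellow note pad where they are.

Things in the scene. Friction and masses are not known exactly. Their poses are not given: they have to be found in the camera images.
- slot: Fixed zinc key slot, 110 mm along its x, from -160 to +80 mm along its y. Origin on the work top under the middle of the well holding the block (3 mm play); x away from the robot at yaw 0, z up. Deck 30 mm high (21.5 on the -y end by the lever). A chrome tongue over the block's -y foot holds it down on a spring platform; once drawn back, the block pops up 18 mm.
- lever (a joint): Chrome lever on the slot, hinged about the slot's y axis at slot x 0, y -120, z 30 mm, between cheeks 43 mm high, 30 mm along x. Rad: 0 leans 0.3 rad to the slot's -x (to the robot), 0.3 upright, 0.85 (stop) leans 0.55 rad to +x. Draws the tongue back (block free from about 0.4); 1 to 3 N at the tip; stays where it is left.
- lever_tip (a point): Centre of the lever's 18 mm chrome ball, 80 mm from the hinge; the bar is 10 mm thick. The ball's top is at most 119 mm above the work top.
- key_block: Loose worn wooden key block, 0.2 to 0.35 kg. Origin: centre of its underside, z up; x, y along the slot's. 46 mm thick along x all the way up (take it there), body 96 mm along y, 60 mm high; foot 124 mm along y, 12 mm high. Underside 10 mm above the work top when latched, 28 mm when popped up on the platform, which gives if pushed down (about 3 N).
- dish (a point): Centre of the floor of the dish (41 by 41 mm) on top of the key block, 60 mm above the block's underside and 25.5 mm to its +y.
- fob: Loose coral silicone fob, 28 mm disc, 9 mm thick, with a small tab, lying loose in the dish. Origin at the centre of its underside.
- reader_top (a point): Centre of the top face of the fixed black reader pad with a green ring, 110 by 100 mm, 22 mm high. z up. It is to the left or to the right of the slot.
- padlock: Loose gunmetal padlock lying flat, 42 by 48 mm body, 22 mm thick, shackle to its +x. Origin under its body's centre. Bystander.
- tumbler: Loose clear glass tumbler, 72 mm across, 100 mm high, upright. Origin under its centre. Bystander.
- notes: Loose yellow note pad, 76 by 76 by 20 mm. Origin under its centre. Bystander.
Things that resemble listed ones, but are neither listed nor needed, are in the scene too. Of the things like the fob, leave any that is purple or turquoise; of the rest the smaller one is meant.

How it is judged:
On the way, in this order (a step that is already met when the one before it is completed fails the run):
1. the lever is pushed all the way over and the block still stands in the slot (value of joint lever above 0.72 rad and z of key_block in the frame of slot below 0.045 m), for 0.1 s.
2. the block is lifted clear of the slot, level, with the fob in the dish (z of key_block in the frame of slot above 0.055 m and angle between key_block's own z axis and vertical below 0.15 rad and distance between fob and dish below 0.02 m and contact force between key_block and the fingers above 1 N), for 0.2 s.
At the end, for the whole second after the job is handed in: Lever above 0.7 rad; block held in the fingers alone, 65 to 135 mm above the reader pad and within 30 mm of its centre sideways, level within 0.1 rad, still (20 mm/s, 0.15 rad/s); fob within 20 mm of the dish centre; padlock, tumbler and notes moved under 30 mm (value of joint lever above 0.7 rad and horizontal distance between key_block and reader_top below 0.03 m and z of key_block in the frame of reader_top between 0.065 and 0.135 m and angle between key_block's own z axis and vertical below 0.1 rad and linear speed of key_block below 0.02 m/s and angular speed of key_block below 0.15 rad/s and distance between fob and dish below 0.02 m and contact force between key_block and the fingers above 1 N and contact force between key_block and reader below 0.1 N and distance of each of padlock, tumbler, notes from where it was at the start of the episode below 0.03 m and angle between tumbler's own z axis and vertical below 0.2 rad); the arm keeps its last pose, push and grip.
It fails at once if the fob leaves the dish (distance between fob and dish above 0.04 m).
It fails at once if the key block is tipped (angle between key_block's own z axis and vertical above 0.35 rad).
It fails at once if the padlock, tumbler or note pad is knocked away (distance of any of padlock, tumbler, notes from where it was at the start of the episode above 0.04 m or angle between tumbler's own z axis and vertical above 0.4 rad).
It also fails if it takes over 54 s, if anything falls off the work surface, if the arm or the gripper's body presses on something with over 40 N, if the wrist force passes 120 N, or if a joint passes its speed limit or range.

## Working session

There is one attempt and no reset: what is moved stays moved. The work goes in short steps, Python scripts to look and compute and a tool call to move; the robot and the scene stay as the last step left them, time stands still between calls to the robot, and variables do not carry over. Pictures are saved under pics/ and viewed, and the job is handed in when it is done.

Besides the shell and the picture viewer there is one more tool, called after ">>>" as a command line: name --argument value ..., lists and objects as JSON in quotes. jog_arm: Moves the arm, as the interface text tells. Shifts and turns lie within -1 to 1; 1 stands for 0.4 m of shift or 180 degrees of turn. Its arguments: {"type":"object","properties":{"deltas":{"type":"array"},"fingers":{"type":"number"},"grip_force":{"type":"number"}},"required":["deltas"]}

```bash
ls; mkdir -p pics; python3 - <<'E'
from station import bot
import cv2,pickle
s=bot.read_state();print(s, bot.pinch_z)
for n in("top","side"):
    p=bot.read_camera(n);cv2.imwrite(f"pics/{n}0.png",p["image"][:,:,::-1]);print(n,p["camera_matrix"].round(1).tolist(),p["world_to_cam"].round(3).tolist(),p["shot"])
    for q in["slot","lever","lever_tip","key_block","dish","fob","reader_top","padlock","tumbler","notes"]:
        try:print(q,[(x["centre"],round(x["confidence"],2)) for x in bot.pinpoint(p,q)])
        except Exception as e:print(q,e)
E
```

```text
pics
{'t': 0.0, 'q': array([ 1.20599954e+00,  2.38808234e-01, -1.42754642e-02,  1.31920120e+00,
       -2.86178887e-05,  1.57079926e+00]), 'qd': array([ 0.00090348, -0.00110274,  0.00017578, -0.00053648, -0.00223645,
        0.00103157]), 'tau': array([-3.42597195e-05, -5.38783693e+01,  3.46435475e+01,  1.85716152e-02,
        7.10048562e-05, -4.34633364e-06]), 'ee_pos': array([0.18715474, 0.49005142, 0.23065497]), 'eef_rot': array([ 4.33882992e-04,  8.23638702e-01,  5.67114392e-01, -6.04907438e-04]), 'force': array([ 0.22757585,  0.3308751 , -0.27098886]), 'torque': array([-0.01571751,  0.01783641,  0.03030702]), 'gripper_width': 1.0002526507561464} -0.0187
top [[438.8, 0.0, 276.2], [0.0, 438.8, 203.9], [0.0, 0.0, 1.0]] [[0.01, -1.0, 0.003, -0.006], [-0.993, -0.01, -0.114, 0.593], [0.114, -0.002, -0.993, 0.823], [0.0, 0.0, 0.0, 1.0]] 1
slot [([249.6, 267.1], 0.85)]
lever it knows: dish, fob, key_block, lever_tip, notes, padlock, reader_top, slot, tumbler
lever_tip [([250.6, 329.9], 0.65), ([252.6, 249.1], 0.49)]
key_block [([244.8, 265.4], 0.9)]
dish [([251.7, 249.1], 0.91)]
fob [([
[... 280 characters left out ...]
419.7, 0.0, 272.8], [0.0, 419.7, 211.7], [0.0, 0.0, 1.0]] [[0.846, -0.534, 0.014, -0.498], [-0.38, -0.62, -0.686, 0.284], [0.375, 0.575, -0.727, 0.775], [0.0, 0.0, 0.0, 1.0]] 2
slot [([244.6, 234.5], 0.66)]
lever it knows: dish, fob, key_block, lever_tip, notes, padlock, reader_top, slot, tumbler
lever_tip [([254.0, 261.5], 0.6)]
key_block [([243.7, 236.9], 0.7), ([175.1, 283.0], 0.18)]
dish [([221.4, 226.9], 0.62)]
fob [([280.6, 190.7], 0.8), ([235.1, 166.5], 0.68), ([254.3, 179.9], 0.54), ([217.2, 228.3], 0.46)]
reader_top [([173.2, 203.6], 0.75), ([221.0, 228.0], 0.23)]
padlock [([240.0, 351.9], 0.69), ([243.8, 239.8], 0.34)]
tumbler [([332.1, 328.4], 0.71)]
notes [([175.3, 283.1], 0.95)]
```

View pics/top0.png

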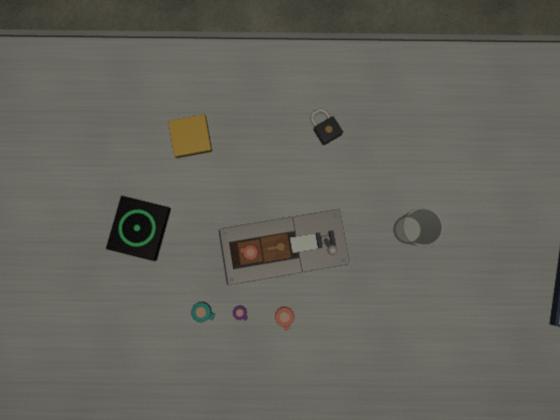

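View pics/side0.png

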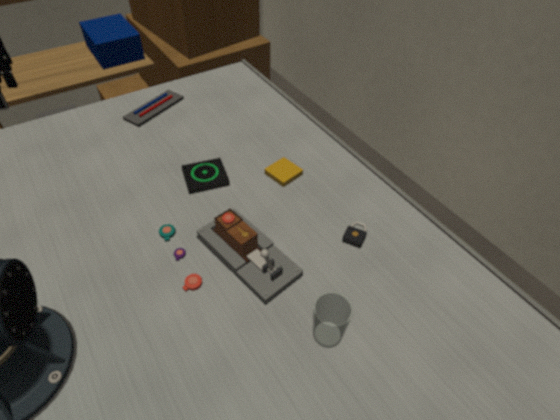

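Top view: slot centred at about (285,247), block with a coral fob in its dish at (250,252), lever ball at (331,250), reader at (138,228) to the left, notes (190,136), padlock (328,130), tumbler (415,228). There are four fob-like things: turquoise (201,312), purple (240,312), coral on the table (285,317) and coral in the dish (250,252). The one in the dish is the smaller coral one, so it's the one meant. Next I'll confirm that in a crop and measure.

```bash
cat > h.py <<'E'
import numpy as np,cv2
from station import bot
def ray(p,px):  # px=(u,v)
    K=p["camera_matrix"];T=p["world_to_cam"];R=T[:3,:3];t=T[:3,3]
    d=R.T@np.linalg.inv(K)@np.array([px[0],px[1],1.]);return -R.T@t,d/np.linalg.norm(d)
def atz(p,px,z):
    o,d=ray(p,px);return o+d*(z-o[2])/d[2]
def tri(a,pa,b,pb):
    P=[np.array(x["camera_matrix"])@np.array(x["world_to_cam"])[:3] for x in(a,b)]
    X=cv2.triangulatePoints(P[0],P[1],np.array(pa,float).reshape(2,1),np.array(pb,float).reshape(2,1));return (X[:3]/X[3]).ravel()
def proj(p,X):
    q=np.array(p["world_to_cam"])[:3]@np.append(X,1);q=np.array(p["camera_matrix"])@q;return q[:2]/q[2]
E
python3 - <<'E'
from h import *
P={n:bot.read_camera(n) for n in("top","side")}
t,s=P["top"],P["side"]
for q in["slot","lever_tip","key_block","dish","reader_top","fob"]:
    a=bot.pinpoint(t,q);b=bot.pinpoint(s,q)
    for i in a[:3]:
        for j in b[:4]:
            X=tri(t,i["centre"][::-1],s,j["centre"][::-1])
            print(q,np.round(i["centre"]),np.round(j["centre"]),X.round(4),round(i["confidence"],2),round(j["confidence"],2), "err",np.linalg.norm(proj(t,X)-i["centre"][::-1]).round(1))
for q in["slot","key_block","reader_top","notes","padlock","tumbler"]:
    for n in P:
        for m in bot.silhouettes(P[n],q)[:2] if True else []:
            r=cv2.minAreaRect(np.argwhere(m["mask"])[:,::-1].astype(np.float32));bx=cv2.boxPoints(r)
            z={"slot":.03,"key_block":.07,"reader_top":.022,"notes":.02,"padlock":.022,"tumbler":.1}[q]
            print(n,q,round(m["confidence"],2),bx.round().tolist(),[atz(P[n],c,z)[:2].round(3).tolist() for c in bx])
c=cv2.resize(t["image"][190:345,180:370],None,fx=4,fy=4,interpolation=cv2.INTER_CUBIC);cv2.imwrite("pics/c_top.png",cv2.convertScaleAbs(c[:600,:,::-1],alpha=1.6))
c=cv2.resize(s["image"][190:310,150:320],None,fx=4.6,fy=4.6,interpolation=cv2.INTER_CUBIC);cv2.imwrite("pics/c_side.png",cv2.convertScaleAbs(c[:600,:,::-1],alpha=1.4))
E
```

```text
slot [250. 264.] [246. 235.] [ 0.5026  0.0247 -0.0051] 0.79 0.65 err 1.0
lever_tip [251. 329.] [251. 262.] [ 0.502  -0.0945  0.107 ] 0.69 0.6 err 0.5
lever_tip [251. 329.] [220. 229.] [ 0.4769 -0.0732  0.201 ] 0.69 0.21 err 16.4
key_block [247. 263.] [241. 237.] [0.508  0.0247 0.0096] 0.57 0.83 err 0.4
key_block [247. 263.] [250. 259.] [ 0.5298  0.0136 -0.0276] 0.57 0.52 err 11.4
key_block [247. 263.] [217. 230.] [0.5012 0.0248 0.0984] 0.57 0.36 err 3.8
dish [252. 244.] [219. 225.] [0.4974 0.0585 0.0604] 0.7 0.91 err 0.3
dish [249. 266.] [219. 225.] [0.4936 0.021  0.0996] 0.57 0.91 err 6.2
reader_top [229. 136.] [172. 205.] [0.5441 0.2747 0.0176] 0.64 0.6 err 0.8
fob [316. 284.] [217. 228.] [ 0.4276 -0.0297  0.1921] 0.86 0.6 err 20.8
fob [316. 284.] [281. 193.] [ 0.3748 -0.0167  0.003 ] 0.86 0.57 err 0.1
fob [316. 284.] [257. 181.] [ 0.3758 -0.0108  0.0836] 0.86 0.46 err 6.2
fob [316. 284.] [236. 168.] [ 0.3739 -0.006   0.1483] 0.86 0.45 err 13.8
fob [313. 240.] [217. 228.] [0.4363 0.0323 0.1376] 0.75 0.6 err 29.3
fob [313. 240.] [281. 193.] [ 0.379   0.0707 -0.1093] 0.75 0.57 err 7.
[... 1658 characters left out ...]
 [344.0, 133.0], [323.0, 146.0]] [[0.774, -0.056], [0.802, -0.101], [0.74, -0.136], [0.713, -0.092]]
side padlock 0.65 [[341.0, 241.0], [349.0, 218.0], [369.0, 225.0], [361.0, 248.0]] [[0.706, -0.107], [0.767, -0.062], [0.793, -0.105], [0.731, -0.147]]
top tumbler 0.7 [[394.0, 207.0], [443.0, 207.0], [443.0, 245.0], [394.0, 245.0]] [[0.582, -0.212], [0.583, -0.301], [0.514, -0.298], [0.513, -0.211]]
side tumbler 0.85 [[311.0, 347.0], [313.0, 290.0], [353.0, 292.0], [351.0, 348.0]] [[0.471, -0.306], [0.539, -0.218], [0.599, -0.259], [0.525, -0.342]]
side tumbler 0.74 [[180.0, 164.0], [223.0, 155.0], [230.0, 185.0], [187.0, 195.0]] [[0.474, 0.242], [0.58, 0.22], [0.542, 0.114], [0.444, 0.137]]
```

View pics/c_top.png

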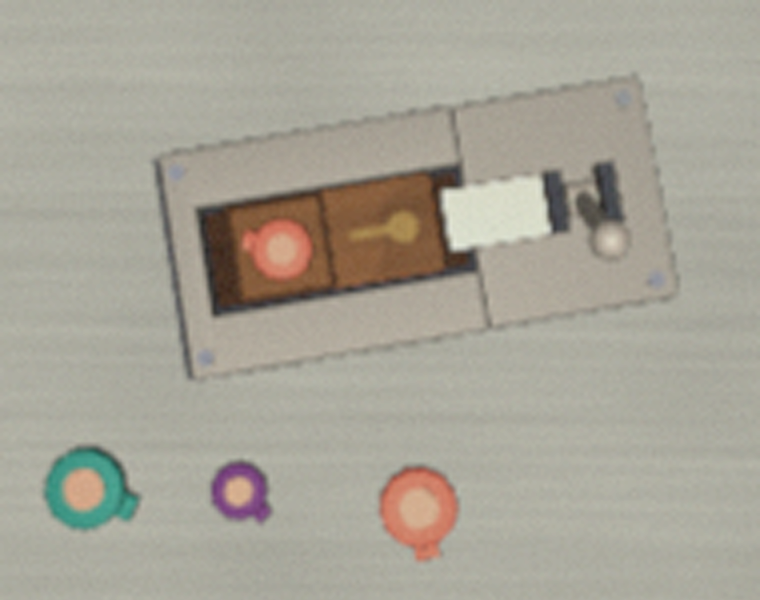

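View pics/c_side.png

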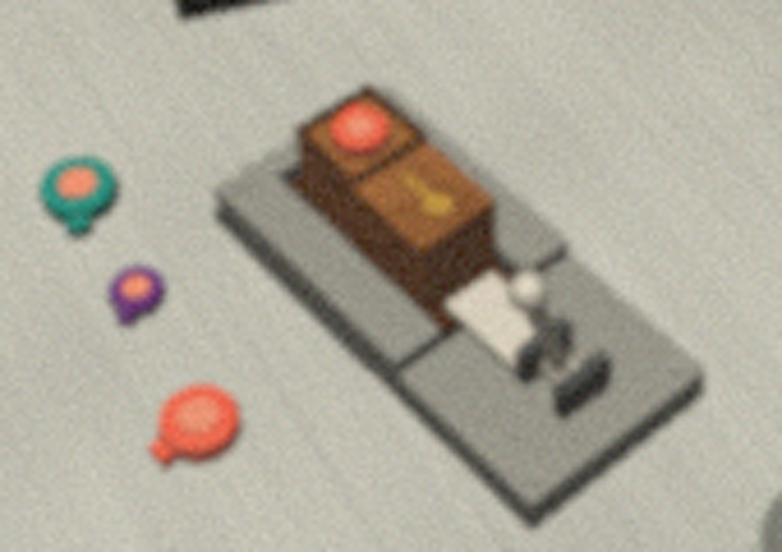

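The crop confirms it: the coral fob in the dish (crop 283,248) is clearly smaller than the coral one on the table (crop 419,507), and the other two are turquoise and purple. Next I'll fit the slot pose from its corners in both views.

```bash
python3 - <<'E'
from h import *
from scipy.optimize import least_squares
t,s=bot.read_camera("top"),bot.read_camera("side")
T=lambda x,y:(180+x/4,190+y/4); S=lambda x,y:(150+x/4.6,190+y/4.6)
def fit(obs,nz=1):
    def f(v):
        c,n=np.cos(v[3]),np.sin(v[3]);r=[]
        for p,px,X in obs:
            W=[v[0]+c*X[0]-n*X[1],v[1]+n*X[0]+c*X[1],v[2]+X[2]];r+=list(proj(p,W)-px)
        return r
    o=least_squares(f,[.5,.03,0,0.1]);print(o.x.round(4),np.round(o.fun,1));return o.x
H=.055
print("slot");v=fit([(t,T(157,157),(H,.08,.03)),(t,T(190,378),(-H,.08,.03)),(t,T(636,76),(H,-.16,.0215)),(t,T(678,296),(-H,-.16,.0215)),
 (s,S(216,203),(-H,.08,.03)),(s,S(533,513),(-H,-.16,.0215)),(s,S(703,373),(H,-.16,.0215))])
print("block (top face, z=underside)");b=fit([(t,T(242,305),(-.023,.048,.06)),(t,T(447,268),(-.023,-.048,.06)),(t,T(432,172),(.023,-.048,.06)),(t,T(228,212),(.023,.048,.06)),
 (s,S(300,130),(-.023,.048,.06)),(s,S(422,250),(-.023,-.048,.06)),(s,S(494,196),(.023,-.048,.06)),(s,S(370,88),(.023,.048,.06))])
c,n=np.cos(v[3]),np.sin(v[3]);R=np.array([[c,-n],[n,c]])
th=-.3
print("tip from model",v[:2]+R@[.08*np.sin(th),-.12],.03+.08*np.cos(th),"tri",tri(t,T(609,240),s,S(528,290)))
for th in(.0,.55):print("tip at",th,v[:2]+R@[.08*np.sin(th),-.12],.03+.08*np.cos(th))
# reader corners
print("slot-frame tip", R.T@(tri(t,T(609,240),s,S(528,290))[:2]-v[:2]))
for n_,p,o,e in(("rt",t,(95,180),(190,275)),("rs",s,(170,145),(240,205))):
    cv2.imwrite(f"pics/{n_}.png",cv2.convertScaleAbs(cv2.resize(p["image"][o[1]:e[1],o[0]:e[0]],None,fx=6,fy=6,interpolation=cv2.INTER_CUBIC)[:,:,::-1],alpha=1.6))
    hsv=cv2.cvtColor(p["image"],cv2.COLOR_RGB2HSV);m=cv2.inRange(hsv,(50,120,60),(80,255,255));m[:, :100]=0;m[:,250:]=0;m[:140]=0;m[260:]=0
    pts=np.argwhere(m)[:,::-1].astype(np.float32);el=cv2.fitEllipse(cv2.convexHull(pts));print(n_,el,atz(p,el[0],.022))
E
```

```text
slot
[ 0.5038  0.022  -0.0113  0.1825] [ 0.5 -0.2  1.2  0.2 -0.5 -0.2 -0.5 -0.7 -0.7 -1.3 -0.6  0.1 -0.   0.8]
block (top face, z=underside)
[0.5037 0.0208 0.0105 0.1812] [ 0.3  0.   0.5  0.3 -0.1 -0.3 -0.2 -1.4 -1.3  0.7 -0.3 -0.5  0.3  0.2
 -0.4 -0.1]
tip from model [ 0.50231252 -0.10025489] 0.10642691913004848 tri [ 0.50412991 -0.10025191  0.1055942 ]
tip at 0.0 [ 0.5255617  -0.09596519] 0.11
tip at 0.55 [ 0.56668258 -0.08837799] 0.09820196176476045
slot-frame tip [-0.02185385 -0.12032682]
rt ((136.53370666503906, 227.5706024169922), (36.575164794921875, 37.67941665649414), 47.00606155395508) [0.544458   0.27393643 0.022     ]
rs ((193.21768188476562, 195.12179565429688), (34.60971450805664, 77.43331909179688), 29.275381088256836) [0.48114149 0.20565545 0.022     ]
```

View pics/rt.png

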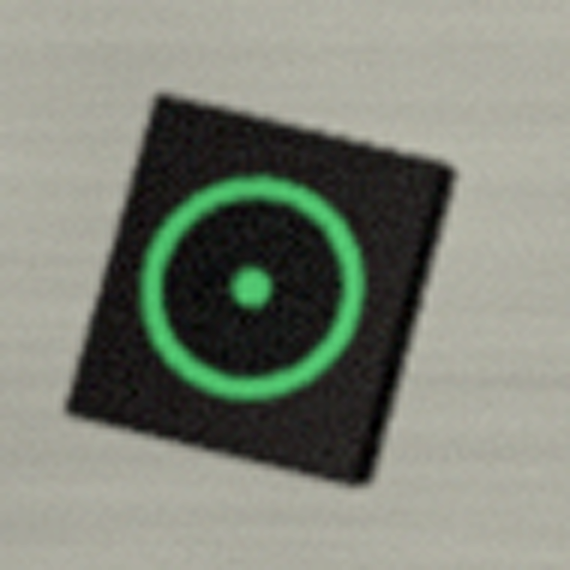

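Block at (0.504, 0.021) with yaw 0.182 and underside 10.5 mm, which matches the latched height. Lever tip at slot (-22, -120) mm and z 106, matching the model. Reader at (0.5445, 0.274), and two methods agree. Now I'll work out the deltas to a pre-push pose.

```bash
cat >> h.py <<'E'
from scipy.spatial.transform import Rotation as Ro
SL=np.array([.5038,.0212]);YAW=.182
def slot(x,y,z):
    c,n=np.cos(YAW),np.sin(YAW);return np.array([SL[0]+c*x-n*y,SL[1]+n*x+c*y,z])
def delta(W,yaw=YAW):
    s=bot.read_state();q=s["eef_rot"];R=Ro.from_quat([q[1],q[2],q[3],q[0]])
    G=Ro.from_matrix(np.array([[np.cos(yaw),np.sin(yaw),0],[np.sin(yaw),-np.cos(yaw),0],[0,0,-1]]))
    d=R.inv().apply(np.array(W)-s["ee_pos"])/.4;a=(R.inv()*G).as_rotvec()/np.pi
    print("t",round(s["t"],2),"t xyz",d.round(4),"a xyz",a.round(4),"W",np.round(W,4))
E
python3 -c "
from h import *
delta(slot(-.08,-.12,.2));delta(slot(-.08,-.12,.085))"
```

```text
t 2.4 t xyz [-1.1738  1.1429  0.0783] a xyz [0.     0.     0.3259] W [ 0.4468 -0.1113  0.2   ]
t 2.4 t xyz [-1.1738  1.1429  0.3658] a xyz [0.     0.     0.3259] W [ 0.4468 -0.1113  0.085 ]
```

>>> jog_arm --deltas '[{"tx": -0.6,"ty": 0.58,"tz": 0.04,"az": 0.326},{"tx": -0.6,"ty": 0.58,"tz": 0.04,"az": 0.326},{"tx": -0.6,"ty": 0.58,"tz": 0.04,"az": 0.326},{"tx": -0.6,"ty": 0.58,"tz": 0.04,"az": 0.326},{"tx": -0.6,"ty": 0.58,"tz": 0.04,"az": 0.326},{"tx": -0.6,"ty": 0.58,"tz": 0.04,"az": 0.326},{"tx": -0.6,"ty": 0.58,"tz": 0.04,"az": 0.326},{"tx": -0.6,"ty": 0.58,"tz": 0.04,"az": 0.326},{"tx": -0.6,"ty": 0.58,"tz": 0.04,"az": 0.326},{"tx": -0.6,"ty": 0.58,"tz": 0.04,"az": 0.326},{"tx": -0.6,"ty": 0.58,"tz": 0.04,"az": 0.326},{"tx": -0.6,"ty": 0.58,"tz": 0.04,"az": 0.326}]' --fingers 0

```text
schema error: expected keys tx, ty, tz, ax, ay, az
```

```bash
python3 -c "
from h import *
delta(slot(-.08,-.12,.2));delta(slot(-.08,-.12,.085))"
```

```text
t 2.4 t xyz [-1.1738  1.1429  0.0783] a xyz [0.     0.     0.3259] W [ 0.4468 -0.1113  0.2   ]
t 2.4 t xyz [-1.1738  1.1429  0.3658] a xyz [0.     0.     0.3259] W [ 0.4468 -0.1113  0.085 ]
```

>>> jog_arm --deltas '[{"tx": -0.6,"ty": 0.58,"tz": 0.04,"ax": 0,"ay": 0,"az": 0.326},{"tx": -0.6,"ty": 0.58,"tz": 0.04,"ax": 0,"ay": 0,"az": 0.326},{"tx": -0.6,"ty": 0.58,"tz": 0.04,"ax": 0,"ay": 0,"az": 0.326},{"tx": -0.6,"ty": 0.58,"tz": 0.04,"ax": 0,"ay": 0,"az": 0.326},{"tx": -0.6,"ty": 0.58,"tz": 0.04,"ax": 0,"ay": 0,"az": 0.326},{"tx": -0.6,"ty": 0.58,"tz": 0.04,"ax": 0,"ay": 0,"az": 0.326},{"tx": -0.6,"ty": 0.58,"tz": 0.04,"ax": 0,"ay": 0,"az": 0.326},{"tx": -0.6,"ty": 0.58,"tz": 0.04,"ax": 0,"ay": 0,"az": 0.326},{"tx": -0.6,"ty": 0.58,"tz": 0.04,"ax": 0,"ay": 0,"az": 0.326},{"tx": -0.6,"ty": 0.58,"tz": 0.04,"ax": 0,"ay": 0,"az": 0.326},{"tx": -0.6,"ty": 0.58,"tz": 0.04,"ax": 0,"ay": 0,"az": 0.326}]' --fingers 0

```text
t: 3.32
ee_pos: [0.3186, 0.1833, 0.2155]
eef_rot: [-0.0, 0.996, 0.091, 0.0]
force: [-0.1, -0.2, 0.4]
gripper_width: -0.001
```

```bash
python3 -c "
from h import *
delta(slot(-.08,-.12,.2));delta(slot(-.08,-.12,.085))"
```

```text
t 3.32 t xyz [0.1822 0.7823 0.0385] a xyz [-0.0001 -0.0001 -0.0001] W [ 0.4468 -0.1113  0.2   ]
t 3.32 t xyz [0.1821 0.7824 0.326 ] a xyz [-0.0001 -0.0001 -0.0001] W [ 0.4468 -0.1113  0.085 ]
```

>>> jog_arm --deltas '[{"tx": 0.182,"ty": 0.782,"tz": 0.04,"ax": 0,"ay": 0,"az": 0},{"tx": 0.182,"ty": 0.782,"tz": 0.04,"ax": 0,"ay": 0,"az": 0},{"tx": 0.182,"ty": 0.782,"tz": 0.04,"ax": 0,"ay": 0,"az": 0},{"tx": 0.182,"ty": 0.782,"tz": 0.04,"ax": 0,"ay": 0,"az": 0},{"tx": 0.182,"ty": 0.782,"tz": 0.04,"ax": 0,"ay": 0,"az": 0},{"tx": 0.182,"ty": 0.782,"tz": 0.04,"ax": 0,"ay": 0,"az": 0},{"tx": 0.182,"ty": 0.782,"tz": 0.04,"ax": 0,"ay": 0,"az": 0},{"tx": 0.182,"ty": 0.782,"tz": 0.04,"ax": 0,"ay": 0,"az": 0},{"tx": 0.182,"ty": 0.782,"tz": 0.04,"ax": 0,"ay": 0,"az": 0},{"tx": 0.182,"ty": 0.782,"tz": 0.1,"ax": 0,"ay": 0,"az": 0},{"tx": 0.182,"ty": 0.782,"tz": 0.2,"ax": 0,"ay": 0,"az": 0},{"tx": 0.182,"ty": 0.782,"tz": 0.29,"ax": 0,"ay": 0,"az": 0},{"tx": 0.182,"ty": 0.782,"tz": 0.326,"ax": 0,"ay": 0,"az": 0},{"tx": 0.182,"ty": 0.782,"tz": 0.326,"ax": 0,"ay": 0,"az": 0},{"tx": 0.182,"ty": 0.782,"tz": 0.326,"ax": 0,"ay": 0,"az": 0}]' --fingers 0

```text
t: 4.57
ee_pos: [0.4466, -0.1093, 0.0847]
eef_rot: [-0.0, 0.996, 0.093, -0.001]
force: [-0.1, 1.1, -0.3]
gripper_width: 0.002
```

```bash
python3 -c "
from h import *
p=bot.read_camera('side');cv2.imwrite('pics/s1.png',p['image'][120:360,130:450,::-1].repeat(2,0).repeat(2,1))
delta(slot(-.08,-.12,.085));delta(slot(.005,-.12,.085))"
```

```text
t 4.62 t xyz [-0.0022  0.0034  0.0017] a xyz [ 0.     -0.0001  0.0009] W [ 0.4468 -0.1113  0.085 ]
t 4.62 t xyz [0.2103 0.0041 0.0018] a xyz [ 0.     -0.0001  0.0009] W [ 0.5304 -0.0959  0.085 ]
```

View pics/s1.png

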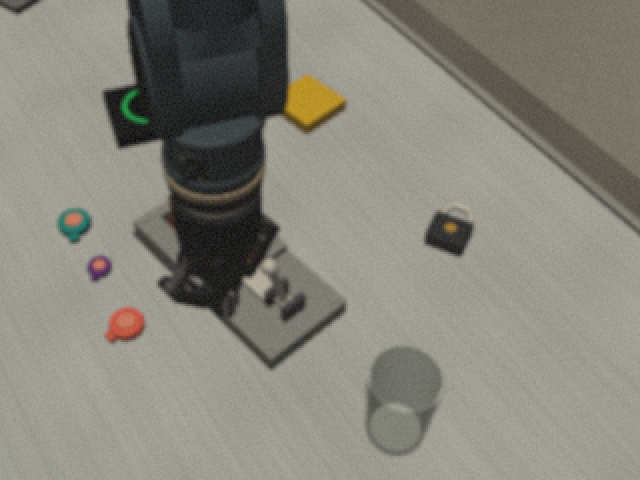

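The shut gripper stands on the robot side of the lever ball (about (268,265) in this crop). Pushing now.

>>> jog_arm --deltas '[{"tx": 0.02,"ty": 0,"tz": 0,"ax": 0,"ay": 0,"az": 0},{"tx": 0.04,"ty": 0,"tz": 0,"ax": 0,"ay": 0,"az": 0},{"tx": 0.06,"ty": 0,"tz": 0,"ax": 0,"ay": 0,"az": 0},{"tx": 0.08,"ty": 0,"tz": 0,"ax": 0,"ay": 0,"az": 0},{"tx": 0.1,"ty": 0,"tz": 0,"ax": 0,"ay": 0,"az": 0},{"tx": 0.12,"ty": 0,"tz": 0,"ax": 0,"ay": 0,"az": 0},{"tx": 0.14,"ty": 0,"tz": 0,"ax": 0,"ay": 0,"az": 0},{"tx": 0.16,"ty": 0,"tz": 0,"ax": 0,"ay": 0,"az": 0},{"tx": 0.18,"ty": 0,"tz": 0,"ax": 0,"ay": 0,"az": 0},{"tx": 0.2,"ty": 0,"tz": 0,"ax": 0,"ay": 0,"az": 0},{"tx": 0.21,"ty": 0,"tz": 0,"ax": 0,"ay": 0,"az": 0},{"tx": 0.21,"ty": 0,"tz": 0,"ax": 0,"ay": 0,"az": 0}]' --fingers 0

```text
t: 5.62
ee_pos: [0.5303, -0.0956, 0.0847]
eef_rot: [0.0, 0.996, 0.091, 0.0]
force: [0.7, 0.7, -0.8]
gripper_width: -0.0
```

```bash
python3 -c "
from h import *
p=bot.read_camera('side');cv2.imwrite('pics/s2.png',cv2.resize(p['image'][190:310,170:330,::-1],None,fx=4.5,fy=4.5,interpolation=2))
p=bot.read_camera('top');cv2.imwrite('pics/t2.png',cv2.resize(p['image'][190:310,200:360,::-1],None,fx=4.5,fy=4.5,interpolation=2))
delta(slot(.005,-.12,.085))"
```

```text
t 5.72 t xyz [ 0.0028  0.0008 -0.0005] a xyz [0. 0. 0.] W [ 0.5304 -0.0959  0.085 ]
```

View pics/s2.png

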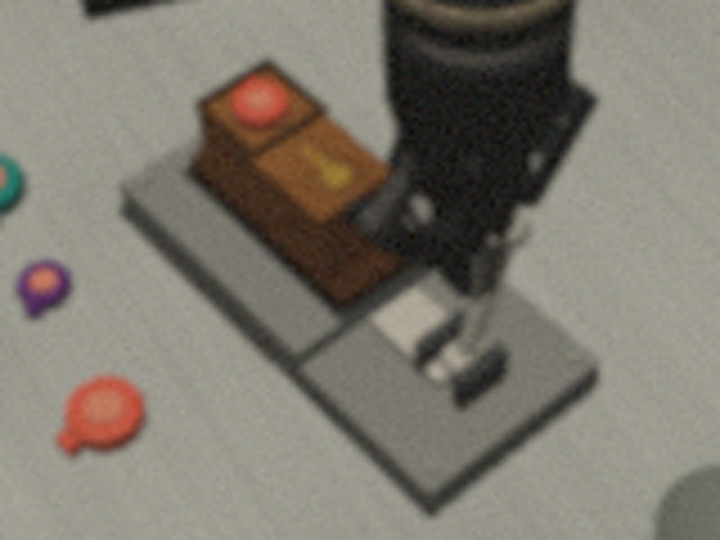

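View pics/t2.png

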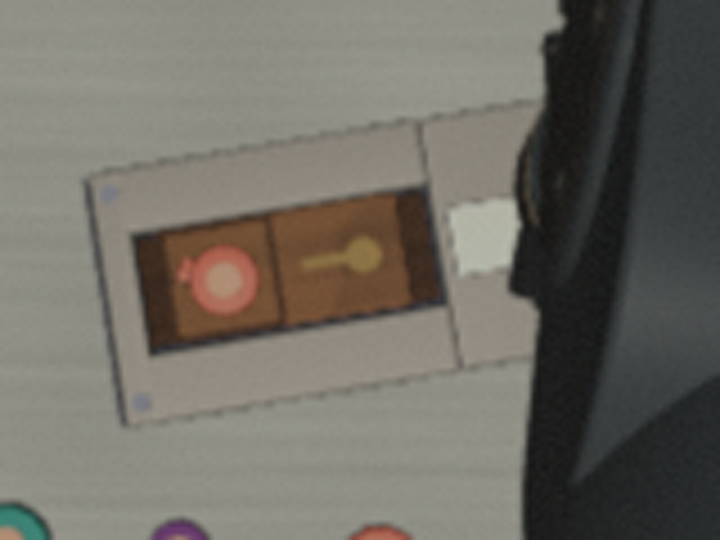

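The block has popped up and the fob still lies in its dish. I'll keep pushing towards the stop in small steps and watch the force.

>>> jog_arm --deltas '[{"tx": 0.006,"ty": 0,"tz": 0,"ax": 0,"ay": 0,"az": 0},{"tx": 0.012,"ty": 0,"tz": 0,"ax": 0,"ay": 0,"az": 0},{"tx": 0.018,"ty": 0,"tz": 0,"ax": 0,"ay": 0,"az": 0},{"tx": 0.02,"ty": 0,"tz": 0,"ax": 0,"ay": 0,"az": 0},{"tx": 0.02,"ty": 0,"tz": 0,"ax": 0,"ay": 0,"az": 0}]'

```text
t: 6.13
ee_pos: [0.5372, -0.0944, 0.0849]
eef_rot: [0.0, 0.996, 0.091, 0.0]
force: [0.6, 0.1, -0.0]
gripper_width: -0.004
```

```bash
python3 -c "
from h import *
print(bot.read_state()['force'])
p=bot.read_camera('side');cv2.imwrite('pics/s3.png',cv2.resize(p['image'][190:310,170:330,::-1],None,fx=4.5,fy=4.5,interpolation=2))
for a in(.6,.7,.85):
  l=a-.3; print(a,(proj(p,slot(.08*np.sin(l),-.12,.03+.08*np.cos(l)))-[170,190])*4.5)
delta(slot(.012,-.12,.085))"
```

```text
[ 6.27653354e-01  1.11900457e-01 -6.12330818e-04]
0.6 [500.33237721 229.78139294]
0.7 [512.20287461 225.01847559]
0.85 [528.65305335 220.58924319]
t 6.18 t xyz [ 0.0001  0.0006 -0.0001] a xyz [ 0.0001 -0.0001 -0.    ] W [ 0.5373 -0.0946  0.085 ]
```

View pics/s3.png

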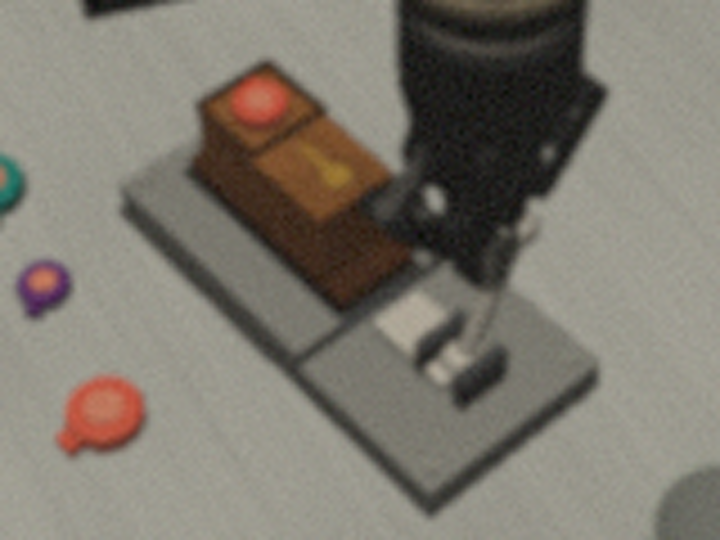

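>>> jog_arm --deltas '[{"tx": 0.004,"ty": 0,"tz": 0,"ax": 0,"ay": 0,"az": 0},{"tx": 0.008,"ty": 0,"tz": 0,"ax": 0,"ay": 0,"az": 0},{"tx": 0.01,"ty": 0,"tz": 0,"ax": 0,"ay": 0,"az": 0},{"tx": 0.01,"ty": 0,"tz": 0,"ax": 0,"ay": 0,"az": 0}]'

```text
t: 6.52
ee_pos: [0.5412, -0.0937, 0.0849]
eef_rot: [0.0, 0.996, 0.091, 0.0]
force: [-0.7, 0.1, -1.6]
gripper_width: 0.002
```

```bash
python3 -c "
from h import *
print(bot.read_state()['force'])
p=bot.read_camera('side');cv2.imwrite('pics/s4.png',cv2.resize(p['image'][210:290,250:330,::-1],None,fx=7,fy=7,interpolation=2))
for a in(.6,.7,.85):
  l=a-.3; print(a,(proj(p,slot(.08*np.sin(l),-.12,.03+.08*np.cos(l)))-[250,210])*7)
"
```

```text
[-0.73245692  0.07582024 -1.61935614]
0.6 [218.294809   217.43772236]
0.7 [236.76002718 210.0287398 ]
0.85 [262.3491941  203.13882275]
```

View pics/s4.png

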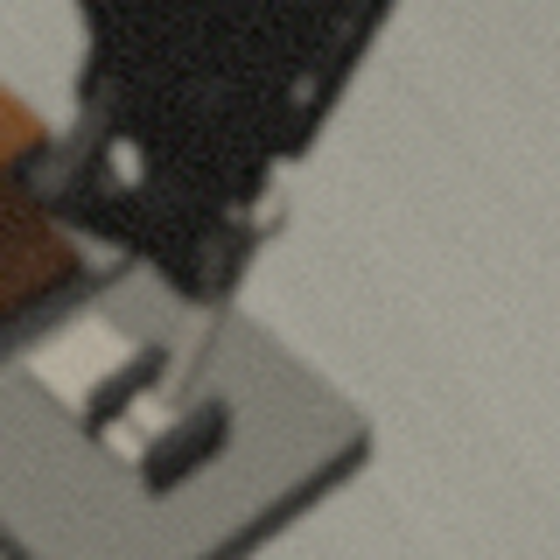

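The ball is at about (266,203), which is the 0.85 prediction. One small extra push should confirm the stop through force.

>>> jog_arm --deltas '[{"tx": 0.004,"ty": 0,"tz": 0,"ax": 0,"ay": 0,"az": 0},{"tx": 0.008,"ty": 0,"tz": 0,"ax": 0,"ay": 0,"az": 0},{"tx": 0.008,"ty": 0,"tz": 0,"ax": 0,"ay": 0,"az": 0}]'

```text
t: 6.82
ee_pos: [0.5439, -0.0931, 0.0848]
eef_rot: [0.0, 0.996, 0.091, -0.0]
force: [-1.9, -0.4, 0.0]
gripper_width: -0.001
```

>>> jog_arm --deltas '[{"tx": 0.005,"ty": 0,"tz": 0,"ax": 0,"ay": 0,"az": 0},{"tx": 0.01,"ty": 0,"tz": 0,"ax": 0,"ay": 0,"az": 0},{"tx": 0.01,"ty": 0,"tz": 0,"ax": 0,"ay": 0,"az": 0}]'

```text
t: 7.07
ee_pos: [0.5446, -0.0929, 0.0845]
eef_rot: [0.0, 0.996, 0.09, -0.003]
force: [-15.0, -4.8, 8.1]
gripper_width: 0.005
```

```bash
python3 -c "
from h import *
p=bot.read_camera('side');cv2.imwrite('pics/s5.png',cv2.resize(p['image'][210:290,250:330,::-1],None,fx=7,fy=7,interpolation=2))
"
```

```text
(no output)
```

View pics/s5.png

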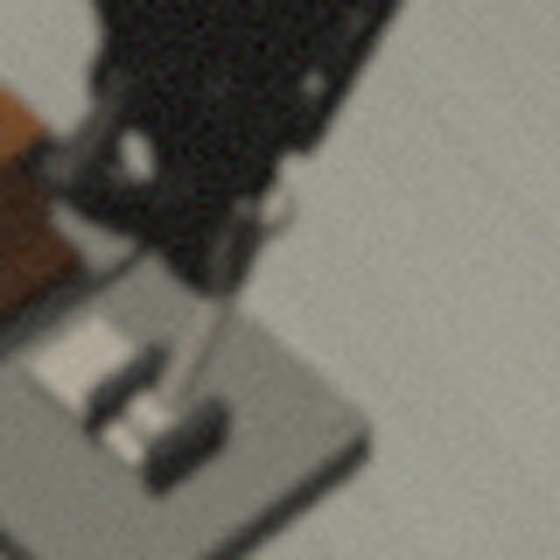

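Force rose to 15 N, so the lever is at its stop. Backing off and going up.

>>> jog_arm --deltas '[{"tx": -0.03,"ty": 0,"tz": 0,"ax": 0,"ay": 0,"az": 0},{"tx": -0.09,"ty": 0,"tz": 0,"ax": 0,"ay": 0,"az": 0},{"tx": -0.14,"ty": 0,"tz": -0.02,"ax": 0,"ay": 0,"az": 0},{"tx": -0.15,"ty": 0,"tz": -0.12,"ax": 0,"ay": 0,"az": 0},{"tx": -0.15,"ty": 0,"tz": -0.2,"ax": 0,"ay": 0,"az": 0},{"tx": -0.15,"ty": 0,"tz": -0.25,"ax": 0,"ay": 0,"az": 0},{"tx": -0.15,"ty": 0,"tz": -0.25,"ax": 0,"ay": 0,"az": 0}]'

```text
t: 7.7
ee_pos: [0.4916, -0.1037, 0.1896]
eef_rot: [0.001, 0.996, 0.091, 0.004]
force: [0.6, 0.4, 0.3]
gripper_width: -0.0
```

```bash
python3 -c "
from h import *
p=bot.read_camera('side');cv2.imwrite('pics/s6.png',cv2.resize(p['image'][190:310,170:330,::-1],None,fx=4.5,fy=4.5,interpolation=2))
q=bot.read_camera('top');cv2.imwrite('pics/t6.png',cv2.resize(q['image'][190:310,200:360,::-1],None,fx=4.5,fy=4.5,interpolation=2))
for z in(.07,.088):
  for x,y in((-.023,.048),(-.023,-.048),(.023,-.048),(.023,.048)):
    print(z,x,y,((proj(p,slot(x,y,z))-[170,190])*4.5).round(),((proj(q,slot(x,y,z))-[200,190])*4.5).round())
delta(slot(0,0,.2));delta(slot(0,0,.043))"
```

```text
0.07 -0.023 0.048 [197. 130.] [183. 343.]
0.07 -0.023 -0.048 [321. 242.] [414. 302.]
0.07 0.023 -0.048 [395. 193.] [394. 192.]
0.07 0.023 0.048 [270.  86.] [165. 232.]
0.088 -0.023 0.048 [194. 106.] [179. 344.]
0.088 -0.023 -0.048 [320. 218.] [416. 303.]
0.088 0.023 -0.048 [394. 168.] [396. 190.]
0.088 0.023 0.048 [268.  61.] [161. 230.]
t 7.8 t xyz [ 0.0906 -0.2999 -0.036 ] a xyz [ 0.0003 -0.0008 -0.    ] W [0.5038 0.0212 0.2   ]
t 7.8 t xyz [ 0.0897 -0.3003  0.3565] a xyz [ 0.0003 -0.0008 -0.    ] W [0.5038 0.0212 0.043 ]
```

View pics/s6.png

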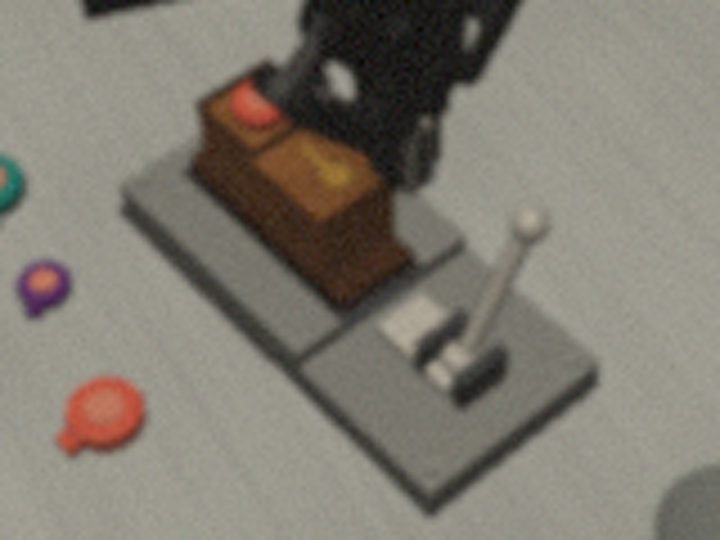

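View pics/t6.png

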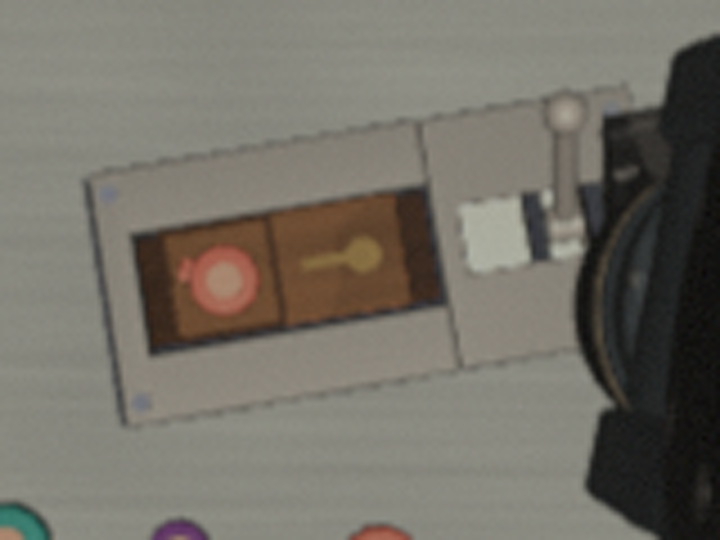

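The lever ball at (530,222) matches the 0.85 rad prediction (529,221). The block's top corners match the popped-up model within about 1 mm, and the fob is central in the dish. Moving over the block with the fingers open.

>>> jog_arm --deltas '[{"tx": 0.03,"ty": -0.1,"tz": 0,"ax": 0,"ay": 0,"az": 0},{"tx": 0.06,"ty": -0.2,"tz": 0,"ax": 0,"ay": 0,"az": 0},{"tx": 0.09,"ty": -0.3,"tz": 0,"ax": 0,"ay": 0,"az": 0},{"tx": 0.09,"ty": -0.3,"tz": 0,"ax": 0,"ay": 0,"az": 0},{"tx": 0.09,"ty": -0.3,"tz": 0,"ax": 0,"ay": 0,"az": 0},{"tx": 0.09,"ty": -0.3,"tz": 0,"ax": 0,"ay": 0,"az": 0},{"tx": 0.09,"ty": -0.3,"tz": 0,"ax": 0,"ay": 0,"az": 0},{"tx": 0.09,"ty": -0.3,"tz": 0,"ax": 0,"ay": 0,"az": 0}]' --fingers 1

```text
t: 8.47
ee_pos: [0.5026, 0.0202, 0.1845]
eef_rot: [0.0, 0.996, 0.09, -0.0]
force: [0.3, 0.3, 0.0]
gripper_width: 1.003
```

```bash
python3 -c "
from h import *
delta(slot(-.0005,0,.1));delta(slot(-.0005,0,.040))"
```

```text
t 8.47 t xyz [ 0.0024 -0.0019  0.2112] a xyz [ 0.      0.0002 -0.0006] W [0.5033 0.0211 0.1   ]
t 8.47 t xyz [ 0.0025 -0.0019  0.3612] a xyz [ 0.      0.0002 -0.0006] W [0.5033 0.0211 0.04  ]
```

>>> jog_arm --deltas '[{"tx": 0.0025,"ty": -0.002,"tz": 0.05,"ax": 0,"ay": 0,"az": 0},{"tx": 0.0025,"ty": -0.002,"tz": 0.1,"ax": 0,"ay": 0,"az": 0},{"tx": 0.0025,"ty": -0.002,"tz": 0.15,"ax": 0,"ay": 0,"az": 0},{"tx": 0.0025,"ty": -0.002,"tz": 0.2,"ax": 0,"ay": 0,"az": 0},{"tx": 0.0025,"ty": -0.002,"tz": 0.23,"ax": 0,"ay": 0,"az": 0},{"tx": 0.0025,"ty": -0.002,"tz": 0.26,"ax": 0,"ay": 0,"az": 0},{"tx": 0.0025,"ty": -0.002,"tz": 0.29,"ax": 0,"ay": 0,"az": 0},{"tx": 0.0025,"ty": -0.002,"tz": 0.32,"ax": 0,"ay": 0,"az": 0},{"tx": 0.0025,"ty": -0.002,"tz": 0.34,"ax": 0,"ay": 0,"az": 0},{"tx": 0.0025,"ty": -0.002,"tz": 0.36,"ax": 0,"ay": 0,"az": 0},{"tx": 0.0025,"ty": -0.002,"tz": 0.36,"ax": 0,"ay": 0,"az": 0},{"tx": 0.0025,"ty": -0.002,"tz": 0.36,"ax": 0,"ay": 0,"az": 0}]' --fingers 1

```text
t: 9.47
ee_pos: [0.5035, 0.0219, 0.0408]
eef_rot: [0.0, 0.996, 0.09, -0.0]
force: [0.4, 1.1, 0.5]
gripper_width: 1.002
```

```bash
python3 -c "
from h import *
p=bot.read_camera('side');cv2.imwrite('pics/s7.png',cv2.resize(p['image'][170:300,150:330,::-1],None,fx=4.4,fy=4.4,interpolation=2))
delta(slot(-.0005,0,.040))"
```

```text
t 9.52 t xyz [-0.0017  0.002   0.003 ] a xyz [ 0.     -0.0001 -0.0002] W [0.5033 0.0211 0.04  ]
```

View pics/s7.png

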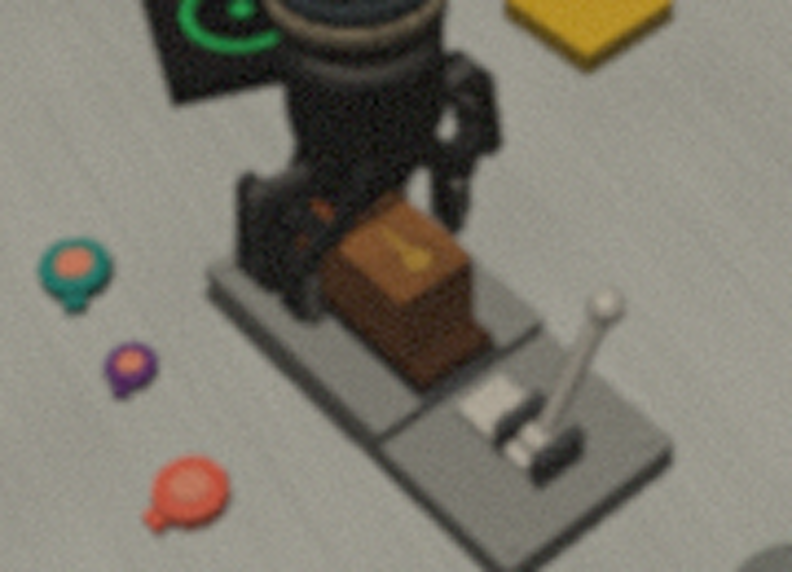

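The open fingers straddle the block with nothing touching. Closing gently first, then firming the grip.

>>> jog_arm --deltas '[{"tx": -0.001,"ty": 0.001,"tz": 0,"ax": 0,"ay": 0,"az": 0},{"tx": -0.001,"ty": 0.001,"tz": 0,"ax": 0,"ay": 0,"az": 0},{"tx": -0.001,"ty": 0.001,"tz": 0,"ax": 0,"ay": 0,"az": 0},{"tx": -0.001,"ty": 0.001,"tz": 0,"ax": 0,"ay": 0,"az": 0},{"tx": -0.001,"ty": 0.001,"tz": 0,"ax": 0,"ay": 0,"az": 0},{"tx": -0.001,"ty": 0.001,"tz": 0,"ax": 0,"ay": 0,"az": 0},{"tx": -0.001,"ty": 0.001,"tz": 0,"ax": 0,"ay": 0,"az": 0},{"tx": -0.001,"ty": 0.001,"tz": 0,"ax": 0,"ay": 0,"az": 0},{"tx": -0.001,"ty": 0.001,"tz": 0,"ax": 0,"ay": 0,"az": 0},{"tx": -0.001,"ty": 0.001,"tz": 0,"ax": 0,"ay": 0,"az": 0}]' --fingers 0 --grip_force 30

```text
t: 10.35
ee_pos: [0.5036, 0.0219, 0.041]
eef_rot: [0.0, 0.996, 0.091, 0.0]
force: [1.4, 0.0, 3.3]
gripper_width: 0.53
```

>>> jog_arm --deltas '[{"tx": 0,"ty": 0,"tz": 0,"ax": 0,"ay": 0,"az": 0},{"tx": 0,"ty": 0,"tz": 0,"ax": 0,"ay": 0,"az": 0},{"tx": 0,"ty": 0,"tz": 0,"ax": 0,"ay": 0,"az": 0},{"tx": 0,"ty": 0,"tz": 0,"ax": 0,"ay": 0,"az": 0}]' --fingers 0 --grip_force 80

```text
t: 10.68
ee_pos: [0.5035, 0.0218, 0.041]
eef_rot: [0.0, 0.996, 0.091, 0.0]
force: [1.5, 0.3, 4.2]
gripper_width: 0.526
```

```bash
python3 -c "
from h import *
p=bot.read_camera('side');cv2.imwrite('pics/s8.png',cv2.resize(p['image'][170:300,150:330,::-1],None,fx=4.4,fy=4.4,interpolation=2))
s=bot.read_state();print(s['force'],s['torque'],s['gripper_width'])"
```

```text
[2.17742075 0.3711695  4.10241865] [ 0.13809339 -0.38877076 -0.00277382] 0.5338195088353574
```

View pics/s8.png

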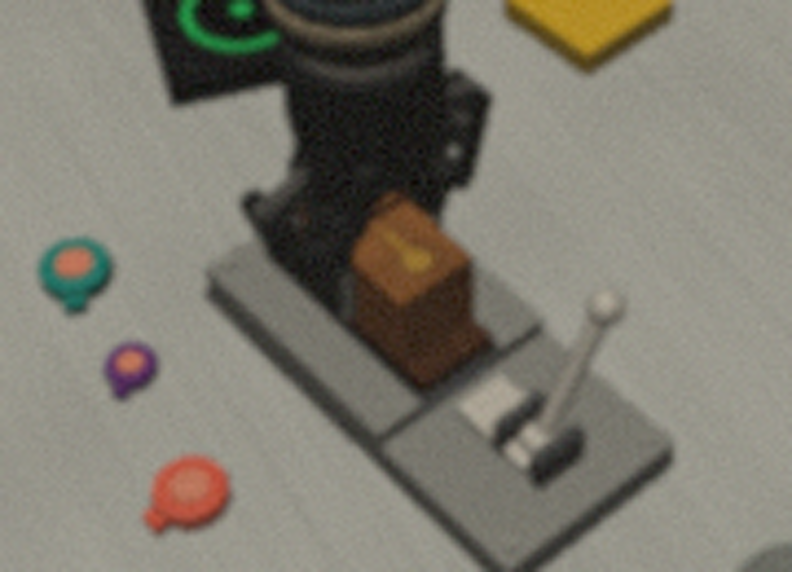

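Opening 0.53 × 85 mm is about 45 mm, so the block is held. Lifting slowly by 40 mm and checking.

>>> jog_arm --deltas '[{"tx": 0,"ty": 0,"tz": -0.005,"ax": 0,"ay": 0,"az": 0},{"tx": 0,"ty": 0,"tz": -0.013,"ax": 0,"ay": 0,"az": 0},{"tx": 0,"ty": 0,"tz": -0.023,"ax": 0,"ay": 0,"az": 0},{"tx": 0,"ty": 0,"tz": -0.035,"ax": 0,"ay": 0,"az": 0},{"tx": 0,"ty": 0,"tz": -0.048,"ax": 0,"ay": 0,"az": 0},{"tx": 0,"ty": 0,"tz": -0.061,"ax": 0,"ay": 0,"az": 0},{"tx": 0,"ty": 0,"tz": -0.074,"ax": 0,"ay": 0,"az": 0},{"tx": 0,"ty": 0,"tz": -0.085,"ax": 0,"ay": 0,"az": 0},{"tx": 0,"ty": 0,"tz": -0.093,"ax": 0,"ay": 0,"az": 0},{"tx": 0,"ty": 0,"tz": -0.098,"ax": 0,"ay": 0,"az": 0},{"tx": 0,"ty": 0,"tz": -0.1,"ax": 0,"ay": 0,"az": 0},{"tx": 0,"ty": 0,"tz": -0.1,"ax": 0,"ay": 0,"az": 0},{"tx": 0,"ty": 0,"tz": -0.1,"ax": 0,"ay": 0,"az": 0},{"tx": 0,"ty": 0,"tz": -0.1,"ax": 0,"ay": 0,"az": 0}]'

```text
t: 11.9
ee_pos: [0.5031, 0.0218, 0.0807]
eef_rot: [0.0, 0.996, 0.091, -0.0]
force: [-0.7, -0.1, -2.7]
gripper_width: 0.53
```

```bash
python3 -c "
from h import *
p=bot.read_camera('side');cv2.imwrite('pics/s9.png',cv2.resize(p['image'][170:300,150:330,::-1],None,fx=4.4,fy=4.4,interpolation=2))
s=bot.read_state();print(s['force'],s['torque'],s['gripper_width'])
delta(np.array([.5445,.274,.041+.122-.028]))"
```

```text
[-1.00835882  0.41795698 -2.12325163] [ 0.00140177  0.00641047 -0.0505163 ] 0.5311798476764967
t 11.95 t xyz [ 0.2158 -0.6014 -0.1359] a xyz [ 0.      0.0002 -0.    ] W [0.5445 0.274  0.135 ]
```

View pics/s9.png

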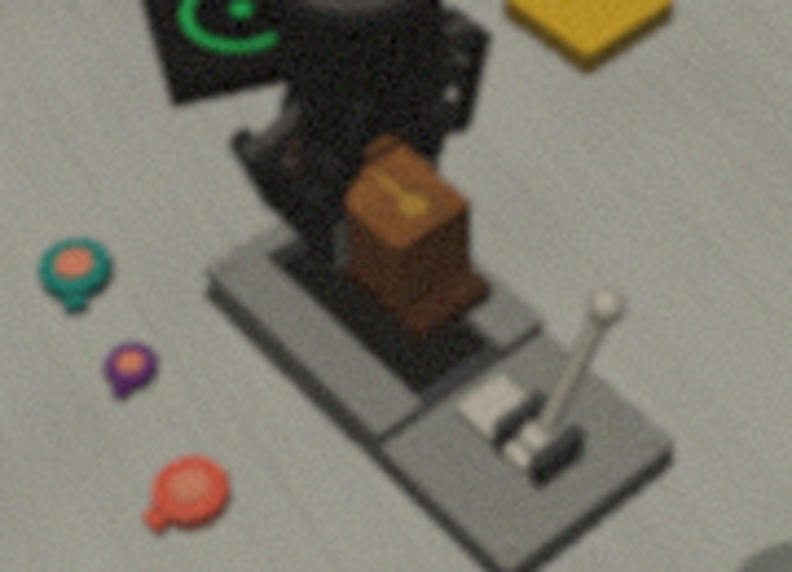

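The block came out level and clear of the slot. Now rising and carrying it towards the reader in a smooth profile.

>>> jog_arm --deltas '[{"tx": 0,"ty": 0,"tz": -0.006,"ax": 0,"ay": 0,"az": 0},{"tx": 0.0,"ty": 0,"tz": -0.018,"ax": 0,"ay": 0,"az": 0},{"tx": 0.002,"ty": -0.004,"tz": -0.034,"ax": 0,"ay": 0,"az": 0},{"tx": 0.004,"ty": -0.012,"tz": -0.052,"ax": 0,"ay": 0,"az": 0},{"tx": 0.008,"ty": -0.022,"tz": -0.07,"ax": 0,"ay": 0,"az": 0},{"tx": 0.013,"ty": -0.036,"tz": -0.088,"ax": 0,"ay": 0,"az": 0},{"tx": 0.019,"ty": -0.053,"tz": -0.104,"ax": 0,"ay": 0,"az": 0},{"tx": 0.026,"ty": -0.073,"tz": -0.118,"ax": 0,"ay": 0,"az": 0},{"tx": 0.034,"ty": -0.095,"tz": -0.128,"ax": 0,"ay": 0,"az": 0},{"tx": 0.042,"ty": -0.118,"tz": -0.134,"ax": 0,"ay": 0,"az": 0},{"tx": 0.05,"ty": -0.141,"tz": -0.136,"ax": 0,"ay": 0,"az": 0},{"tx": 0.058,"ty": -0.164,"tz": -0.136,"ax": 0,"ay": 0,"az": 0},{"tx": 0.067,"ty": -0.187,"tz": -0.136,"ax": 0,"ay": 0,"az": 0},{"tx": 0.075,"ty": -0.21,"tz": -0.136,"ax": 0,"ay": 0,"az": 0},{"tx": 0.083,"ty": -0.232,"tz": -0.136,"ax": 0,"ay": 0,"az": 0},{"tx": 0.09,"ty": -0.252,"tz": -0.136,"ax": 0,"ay": 0,"az": 0},{"tx": 0.096,"ty": -0.269,"tz": -0.136,"ax": 0,"ay": 0,"az": 0},{"tx": 0.101,"ty": -0.283,"tz": -0.136,"ax": 0,"ay": 0,"az": 0},{"tx": 0.105,"ty": -0.293,"tz": -0.136,"ax": 0,"ay": 0,"az": 0},{"tx": 0.107,"ty": -0.299,"tz": -0.136,"ax": 0,"ay": 0,"az": 0}]'

```text
t: 13.62
ee_pos: [0.5238, 0.1477, 0.1352]
eef_rot: [0.0, 0.996, 0.091, -0.0]
force: [-0.9, -0.3, -2.6]
gripper_width: 0.53
```

```bash
python3 -c "
from h import *
p=bot.read_camera('side');cv2.imwrite('pics/s10.png',cv2.resize(p['image'][110:300,130:330,::-1],None,fx=3,fy=3,interpolation=2))
delta(np.array([.5445,.274,.041+.122-.028]))"
```

```text
t 13.67 t xyz [ 0.1079 -0.301   0.0007] a xyz [-0. -0.  0.] W [0.5445 0.274  0.135 ]
```

View pics/s10.png

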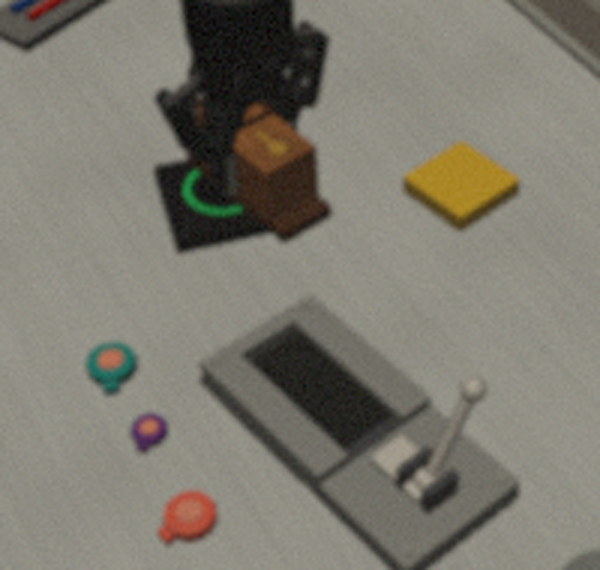

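>>> jog_arm --deltas '[{"tx": 0.002,"ty": -0.005,"tz": 0,"ax": 0,"ay": 0,"az": 0},{"tx": 0.005,"ty": -0.013,"tz": 0,"ax": 0,"ay": 0,"az": 0},{"tx": 0.009,"ty": -0.025,"tz": 0,"ax": 0,"ay": 0,"az": 0},{"tx": 0.015,"ty": -0.041,"tz": 0,"ax": 0,"ay": 0,"az": 0},{"tx": 0.022,"ty": -0.061,"tz": 0,"ax": 0,"ay": 0,"az": 0},{"tx": 0.03,"ty": -0.083,"tz": 0,"ax": 0,"ay": 0,"az": 0},{"tx": 0.038,"ty": -0.106,"tz": 0,"ax": 0,"ay": 0,"az": 0},{"tx": 0.046,"ty": -0.129,"tz": 0,"ax": 0,"ay": 0,"az": 0},{"tx": 0.055,"ty": -0.152,"tz": 0,"ax": 0,"ay": 0,"az": 0},{"tx": 0.063,"ty": -0.175,"tz": 0,"ax": 0,"ay": 0,"az": 0},{"tx": 0.071,"ty": -0.198,"tz": 0,"ax": 0,"ay": 0,"az": 0},{"tx": 0.079,"ty": -0.221,"tz": 0,"ax": 0,"ay": 0,"az": 0},{"tx": 0.087,"ty": -0.242,"tz": 0,"ax": 0,"ay": 0,"az": 0},{"tx": 0.094,"ty": -0.26,"tz": 0,"ax": 0,"ay": 0,"az": 0},{"tx": 0.099,"ty": -0.275,"tz": 0,"ax": 0,"ay": 0,"az": 0},{"tx": 0.103,"ty": -0.287,"tz": 0,"ax": 0,"ay": 0,"az": 0},{"tx": 0.106,"ty": -0.295,"tz": 0,"ax": 0,"ay": 0,"az": 0},{"tx": 0.108,"ty": -0.299,"tz": 0,"ax": 0,"ay": 0,"az": 0},{"tx": 0.108,"ty": -0.301,"tz": 0,"ax": 0,"ay": 0,"az": 0},{"tx": 0.108,"ty": -0.301,"tz": 0,"ax": 0,"ay": 0,"az": 0}]'

```text
t: 15.33
ee_pos: [0.5444, 0.2733, 0.1353]
eef_rot: [0.0, 0.996, 0.091, -0.0]
force: [0.7, -0.1, -2.6]
gripper_width: 0.533
```

>>> jog_arm --deltas '[{"tx": 0,"ty": 0,"tz": 0,"ax": 0,"ay": 0,"az": 0},{"tx": 0,"ty": 0,"tz": 0,"ax": 0,"ay": 0,"az": 0},{"tx": 0,"ty": 0,"tz": 0,"ax": 0,"ay": 0,"az": 0},{"tx": 0,"ty": 0,"tz": 0,"ax": 0,"ay": 0,"az": 0},{"tx": 0,"ty": 0,"tz": 0,"ax": 0,"ay": 0,"az": 0},{"tx": 0,"ty": 0,"tz": 0,"ax": 0,"ay": 0,"az": 0}]'

```text
t: 15.83
ee_pos: [0.5444, 0.2733, 0.1353]
eef_rot: [0.0, 0.996, 0.091, -0.0]
force: [-0.6, -0.4, -2.5]
gripper_width: 0.526
```

```bash
python3 -c "
from h import *
p=bot.read_camera('side');cv2.imwrite('pics/s11.png',cv2.resize(p['image'][110:230,130:280,::-1],None,fx=5,fy=5,interpolation=2))
q=bot.read_camera('top');cv2.imwrite('pics/t11.png',q['image'][:,:,::-1])
Y=YAW;c,n=np.cos(Y),np.sin(Y)
for X in((-.023,-.048,.06),(.023,-.048,.06),(-.023,.048,.06),(.023,.048,.06),(-.023,-.062,0),(.023,-.062,0)):
  W=np.array([.5445+c*X[0]-n*X[1],.274+n*X[0]+c*X[1],.122+X[2]]);print(X,((proj(p,W)-[130,110])*5).round())
s=bot.read_state();print(s['force'],np.abs(s['qd']).max(),s['gripper_width'])
delta(np.array([.5445,.274,.041+.122-.028]))"
```

```text
(-0.023, -0.048, 0.06) [356. 117.]
(0.023, -0.048, 0.06) [435.  78.]
(-0.023, 0.048, 0.06) [238.  28.]
(0.023, 0.048, 0.06) [316.  -7.]
(-0.023, -0.062, 0) [387. 233.]
(0.023, -0.062, 0) [463. 193.]
[ 0.15509768 -0.02420482 -2.88463671] 0.001950701313206518 0.5297501848669092
t 15.93 t xyz [ 0.0003 -0.0016  0.0008] a xyz [ 0.     -0.     -0.0001] W [0.5445 0.274  0.135 ]
```

View pics/s11.png

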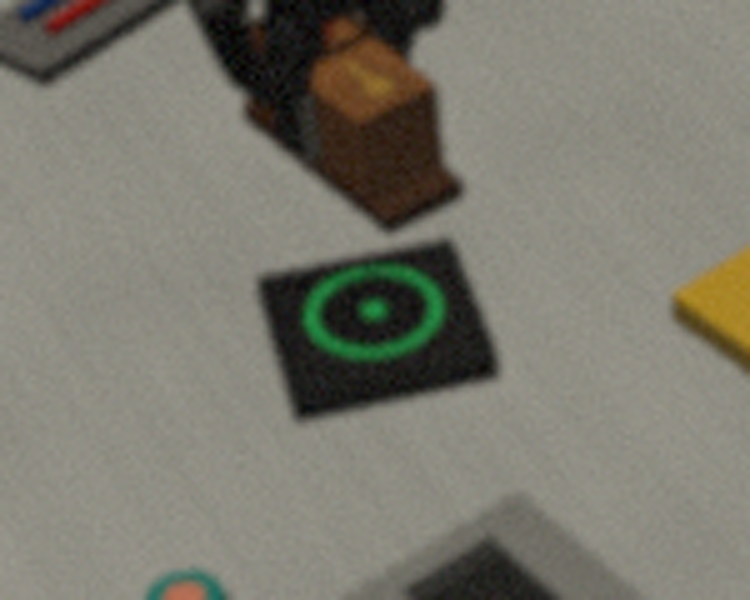

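View pics/t11.png

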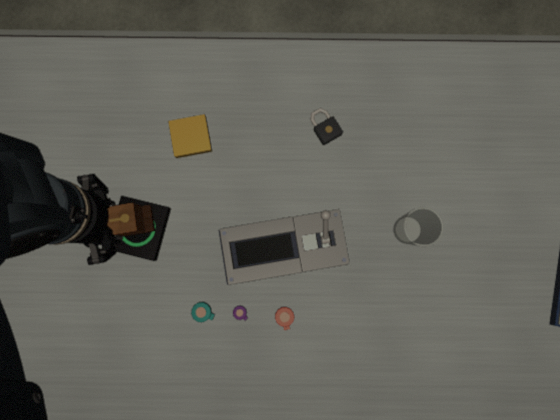

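Everything checks out. The block's corners are within about 1 mm of the prediction for a level block centred 10 cm above the reader. The lever is still over, the bystanders haven't moved and no stray fob is visible. Handing in.

```bash
python3 -c "
from station import bot
print(bot.close_job(), bot.read_state()['t'])"
```

```text
the job is handed in; nothing more can be done
the job is handed in; nothing more can be done
```

I pushed the lever over to its stop, and the block popped up with the small coral fob still in its dish. I then gripped the block across its 46 mm thickness at 80 N, lifted it out level and carried it over the reader. The job was handed in at about 16 s with the block still held in the air. No verdict was reported.

**Last checks:**
- **Lever:** the push force rose to 15 N at the stop. In the side view the ball was within about 1 px of where 0.85 rad puts it, and the last top view showed the lever still over.
- **Block position:** the gripper was within about 1 mm of the reader centre. The block's corners in the side view matched a level block with its underside about 100 mm above the pad, to about 1 px.
- **Steadiness:** joint speeds were below 0.002 rad/s, with about 2.7 N of weight on the wrist.
- **Bystanders:** the padlock, tumbler and note pad were where they had been in the first top picture.

**Less certain:**
- **Fob:** the gripper mostly hid it at the end. I could only see a patch of coral on the dish side of the block, and no stray fob on the table.
- **Slot height:** the fit to the slot's corners put it 11 mm too low. I used the block fit instead, which gave an underside height of 10.5 mm against the stated 10 mm.

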